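# Put the tapping kit back on its own rests

### The arm

A 6-joint arm with a two-finger parallel gripper is mounted at the origin on the work surface. World frame = base frame: x ahead of the robot, y to its left, z up, the work surface at z = 0. Lengths are in m, angles in rad, forces in N, time in s.
With the tool pointing down it reaches from about 0.4 to 0.825 m from the base axis. Payload 7 kg.
Tool frame: the origin (TCP) lies at the very end of the fingers, on their centre line; the grasp point (between the pads) lies 19 mm behind it; z points along the fingers, y is the line along which they close (so a half turn about z gives the same grasp; the last joint's range is limited). The gripper opens to 85 mm and grips with 20 to 120 N. Pads are 22 mm wide; open, the fingers measure 114 mm over their backs; the gripper's body (76 mm by 85 mm) begins 54 mm behind the grasp point. The pads swing forward as they close: fully open they stand 13 mm farther back than shut.
Start: joints at [1.552, 0.359, 0.012, 0, -1.224, -0.288], TCP at [0.204, 0.643, 0.231] pointing down, gripper open.
Joint ranges: [-3.07, 3.07], [-1.43, 2.12], [-1.02, 1.25], [-3.03, 1.67], [-3.05, -0], [-3.03, 3.03]. Speed limits (rad/s): [2.39, 2.39, 3.01, 3.14, 3.14, 3.14].

### API

Orientations are given as a unit quaternion [w, x, y, z].
In Python, from bench import r, jaws, planner, imaging, workorder, monitor gives the robot as it stands. Calls block until the motion is done:
- r.movep(position, orientation): joint-space move of the TCP to a pose.
- r.movel(position, rot=None, max_speed=0.15, guard=None): straight line of the TCP; rot=None keeps the orientation; max_speed is the mean speed in m/s. With guard (N) it stops when the force on the tool has changed by that much, and returns True; else False.
- r.move_j(angles): joint-space move.
- jaws.command_gripper(opening, squeeze=None): finger opening in m; squeeze is the grip in N (None keeps the last); returns when the fingers have stopped.
- r.wait(seconds).
- planner.solve_ik(position, orientation): joint angles nearest the present ones, or None.
- imaging.snapshot(name): name is "scene" or "side" or "wrist"; returns a dict with "image" (400x640x3 uint8, blue, green, red), "fx", "fy", "cx", "cy" (pixels), "world_from_camera" (4x4, takes a point from camera to world coordinates). Camera axes: x right, y up, looking along -z (the intrinsics and any distortion apply to the point x, -y, -z); pixel columns grow to the right and rows downward; lengths in m; the calibration is good to about 2 mm. The wrist camera is an equidistant fisheye: a pixel r from the principal point sees the ray r / f radians off the axis. A picture is of the moment at which its call begins. There is no depth.
A pose or a line that the arm cannot do raises r.MotionError and nothing moves.
- workorder.job_done(): hands the job in; it is judged then, once.
Readings, each from a call of its own:
- monitor.current_t(): time.
- monitor.current_joints(): joint angles.
- monitor.current_joint_velocities(): joint speeds.
- monitor.current_effort(): joint torques, N m.
- monitor.current_ee_pos(): TCP position.
- monitor.current_ee_rot(): TCP orientation.
- monitor.current_force(): force on the tool from outside, world axes, zero at the start.
- monitor.current_torque(): the same for the moment, N m.
- monitor.current_gripper_width(): finger opening in m.
- monitor.current_finger_force(): force on a finger pad.
Only numpy, scipy, OpenCV 4.12 (cv2) and the standard library are available. Lean on these libraries where they do the work, as an engineer would, in place of code of your own. Each camera call takes 0.05 s, during which the arm holds its last target. There are 200 camera calls.

### The job

The cask-tapping kit was left on the wrong rests. Stand the wooden mallet on the square wooden block, the brass tap on the steel drip grille and the corked stoneware bottle on the round cork mat, each upright and centred on its rest, parking one of them in the middle of the empty black rubber mat while you swap them round. Leave the glass, the dish and the stack of beer mats where they are.

Things in the scene. Friction and masses are not known exactly. Their poses are not given: they have to be found in the camera images.
- mallet: Light wooden tapping mallet standing on its head with the handle straight up, about 0.36 kg: round head 90 mm in diameter and 80 mm high with two dark bands, round handle 24 mm in diameter from 80 to 165 mm above the underside. Origin: centre of the underside; z up along the handle. Grip the handle, e.g. 130 mm above the origin. Starts on the steel grille.
- tap: Brass barrel tap, 0.5 kg: round foot 56 mm wide, 14 high; shank 30 mm with 38 mm collars up to 86 high; bent spout 16 mm thick reaching 58 mm to its own +x, below 75 high; on top a flat upright key 10 mm thick (its y), 44 long (its x), 88 to 128 mm above the underside. Origin: centre of the underside; z up. Grip the key across its thickness, 112 up. Starts on the cork mat.
- bottle: White stoneware bottle with a cork, about 0.45 kg: body 70 mm in diameter up to 92 mm, shoulder to 118 mm, neck 28 mm in diameter from 118 to 150 mm, cork 20 mm in diameter up to 162 mm. Origin: centre of the underside; z up. Grip the neck, e.g. 140 mm above the origin. Starts on the wooden block.
- block: Square light wooden block with an inlaid ring, fixed to the counter, 100 x 100 mm, 18 mm high; home of the mallet. Origin: centre of its underside, at counter height; its flat top is 18 mm above.
- grille: Steel drip grille with dark slots, fixed, 120 mm (its x) x 100 mm (its y), 12 mm high with a flat top; home of the tap. Origin: centre of its underside; the top is 12 mm above.
- cork: Round cork mat with an inlaid ring, fixed, 110 mm in diameter, 8 mm thick; home of the bottle. Origin: centre of its underside; the top is 8 mm above.
- rubber: Black rubber bar mat, fixed, 120 mm (its x) x 100 mm (its y), 6 mm thick; empty at the start: the parking place. Origin: centre of its underside; the top is 6 mm above.
- tumbler: Bystander: clear beer glass, 68 mm in diameter, 120 mm high, standing farther out on the left. Origin: centre of its underside. Leave alone.
- dish: Bystander: blue ceramic dish, 90 mm in diameter, 35 mm high, near the robot on the left. Origin: centre of its underside. Leave alone.
- mats: Bystander: round stack of paper beer mats, 84 mm in diameter, 22 mm high, near the robot on the right. Origin: centre of its underside. Leave alone.
Mind the look-alikes: they are no part of the job. What is shaped like the mallet but green or turquoise is not meant. Of the things that look like the rubber, take the one that is nearest to the robot's base at the start.

How it is judged:
On the way:
1. one of the three stands, released and upright, on the rubber mat (((horizontal distance between mallet and rubber below 0.035 m and z of mallet in the frame of rubber between 0.002 and 0.01 m and angle between mallet's own z axis and vertical below 0.1 rad and linear speed of mallet below 0.02 m/s and contact force between the fingers and mallet below 0.2 N) or (horizontal distance between tap and rubber below 0.035 m and z of tap in the frame of rubber between 0.002 and 0.01 m and angle between tap's own z axis and vertical below 0.1 rad and linear speed of tap below 0.02 m/s and contact force between the fingers and tap below 0.2 N) or (horizontal distance between bottle and rubber below 0.035 m and z of bottle in the frame of rubber between 0.002 and 0.01 m and angle between bottle's own z axis and vertical below 0.1 rad and linear speed of bottle below 0.02 m/s and contact force between the fingers and bottle below 0.2 N))), for 0.2 s.
At the end, for the whole second after the job is handed in: Mallet on the wooden block, tap on the steel grille, bottle on the cork mat: each resting on the top (height within 4 mm), within 15 mm of the rest's middle, upright within 0.1 rad, released and at rest. On the way one stood released on the rubber mat, within 35 mm of its middle (horizontal distance between mallet and block below 0.015 m and z of mallet in the frame of block between 0.014 and 0.022 m and angle between each of mallet, tap, bottle's own z axis and vertical below 0.1 rad and linear speed of each of mallet, tap, bottle below 0.02 m/s and contact force between the fingers and mallet below 0.2 N and horizontal distance between tap and grille below 0.015 m and z of tap in the frame of grille between 0.008 and 0.016 m and contact force between the fingers and tap below 0.2 N and horizontal distance between bottle and cork below 0.015 m and z of bottle in the frame of cork between 0.004 and 0.012 m and contact force between the fingers and bottle below 0.2 N); the robot touches nothing.
It fails at once if the glass, the dish or the stack of beer mats is moved by more than 30 mm (distance of any of tumbler, dish, mats from where it was at the start of the episode above 0.03 m).
It also fails if it takes over 104 s, if anything falls off the work surface, if the arm or the gripper's body presses on something with over 40 N, if the wrist force passes 120 N, or if a joint passes its speed limit or range.

## Working session

There is one attempt and no reset: what is moved stays moved. The work goes in short steps, each a Python script; the robot and the scene stay as the last script left them, time stands still between calls to the robot, and variables do not carry over. Pictures are saved under pics/ and viewed, at most 14 in all, crops included, and the job is handed in when it is done.

```bash
mkdir -p pics; ls; python3 - <<'E'
from bench import r, jaws, planner, imaging, workorder, monitor
import cv2, numpy as np, pickle
d={n:imaging.snapshot(n) for n in("scene","side","wrist")}
pickle.dump(d,open("s0.pkl","wb"))
for n in d:
    cv2.imwrite(f"pics/{n}0.png",d[n]["image"]); print(n,{k:v for k,v in d[n].items() if k!="image"})
print(monitor.current_ee_rot(),monitor.current_t())
E
```

```text
pics
scene {'fx': 442.46259290252084, 'fy': 442.46259290252084, 'cx': 323.59868523666717, 'cy': 189.2642295695078, 'world_from_camera': array([[-0.57677597, -0.53599461,  0.61647324,  1.17289087],
       [ 0.81675756, -0.39258174,  0.42283172,  0.44883013],
       [ 0.01538062,  0.74738836,  0.66420936,  0.72924173],
       [ 0.        ,  0.        ,  0.        ,  1.        ]])}
side {'fx': 440.41320914787457, 'fy': 440.41320914787457, 'cx': 319.10641270814705, 'cy': 199.1274308712055, 'world_from_camera': array([[-0.81577139,  0.38102917, -0.43512504,  0.12275993],
       [-0.57797767, -0.56491913,  0.58890424,  0.55037574],
       [-0.02142076,  0.73190378,  0.68107122,  0.65364704],
       [ 0.        ,  0.        ,  0.        ,  1.        ]])}
wrist {'fx': 309.70691628693146, 'fy': 309.70691628693146, 'cx': 318.89745716152856, 'cy': 195.2995248843432, 'world_from_camera': array([[-0.3025472 ,  0.90416968,  0.30156655,  0.28054447],
       [-0.95313169, -0.28775942, -0.09345857,  0.61929298],
       [ 0.00227621, -0.31570826,  0.94885358,  0.37448532],
       [ 0.        ,  0.        ,  0.        ,  1.        ]])}
[ 6.51742408e-04  9.88252394e-01 -1.52829250e-01 -2.89780838e-05] 0.15
```

View pics/scene0.png

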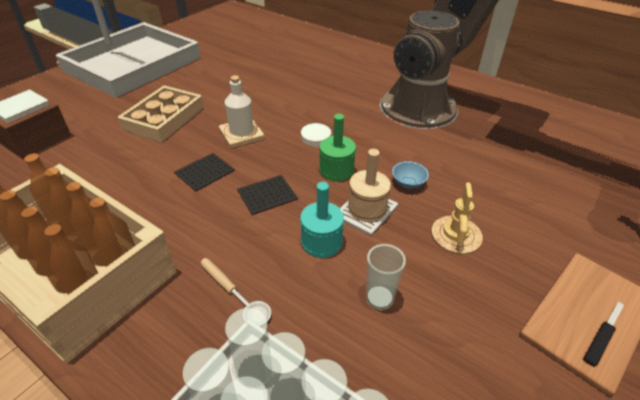

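View pics/side0.png

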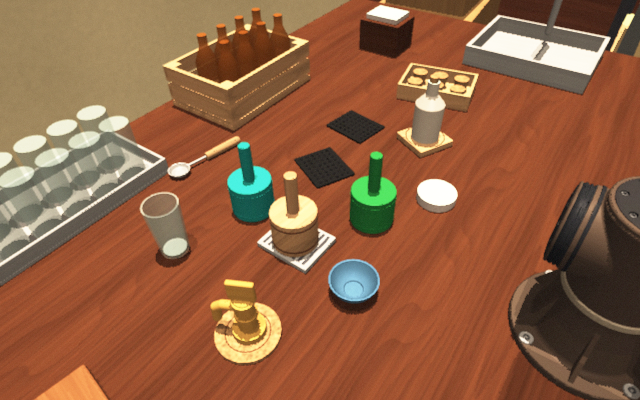

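The scene view shows the tan mallet at (370,190) on the grille, with look-alikes in turquoise (322,230) and green (338,155). The rubber candidates are (267,194) and (205,171), and I'll choose between them by distance from the base. The bottle is on the block at (240,115) and the tap on the cork at (458,220).

```bash
cat > h.py <<'E'
import numpy as np, cv2, pickle
def ray(s,uv):
    uv=np.atleast_2d(np.float64(uv)); x=(uv[:,0]-s["cx"])/s["fx"]; y=(uv[:,1]-s["cy"])/s["fy"]
    if s.get("fish"):
        th=np.hypot(x,y); k=np.where(th>1e-9,np.sin(th)/np.maximum(th,1e-9),1); v=np.c_[x*k,-y*k,-np.cos(th)]
    else: v=np.c_[x,-y,-np.ones(len(x))]
    T=s["world_from_camera"]; v=v@T[:3,:3].T
    return T[:3,3],v/np.linalg.norm(v,axis=1)[:,None]
def plane(s,uv,z):
    o,v=ray(s,uv); return (o+v*((z-o[2])/v[:,2])[:,None])[:,:2]
def tri(s1,p1,s2,p2):
    A=0;b=0;L=[]
    for s,p in((s1,p1),(s2,p2)):
        o,v=ray(s,p); M=np.eye(3)-np.outer(v[0],v[0]); A=A+M; b=b+M@o; L.append((o,M))
    x=np.linalg.solve(A,b); return x,max(np.linalg.norm(M@(x-o)) for o,M in L)
E
python3 - <<'E'
from h import *
d=pickle.load(open("s0.pkl","rb")); S,D=d["scene"],d["side"]
for n,a,b,h in (("rubA",(267,194),(324,167),.006),("rubB",(205,171),(355,126),.006),("mallettop",(373,151),(291,174),0),("corktop",(235,78),(433,82),0),("keytop",(468,186),(240,284),0),("green",(339,116),(376,154),0),("turq",(322,185),(244,146),0),("glass",(386,250),(163,203),0)):
    print(n,tri(S,a,D,b),plane(S,a,h),plane(D,b,h))
a=cv2.resize(S["image"][70:270,170:500],None,fx=2.4,fy=2.4,interpolation=2); b=cv2.resize(D["image"][65:365,180:480],None,fx=2,fy=2,interpolation=2)
cv2.imwrite("pics/c1.png",a); cv2.imwrite("pics/c2.png",b)
E
```

```text
rubA (array([ 0.59468632, -0.11324881,  0.00170712]), np.float64(0.0019382202768070467)) [[ 0.59685537 -0.11234816]] [[ 0.59087613 -0.10616034]]
rubB (array([ 0.62347779, -0.29718897,  0.00400516]), np.float64(0.001767141333779512)) [[ 0.62378023 -0.29764862]] [[ 0.62111806 -0.29171941]]
mallettop (array([0.50293848, 0.11286686, 0.1776354 ]), np.float64(0.0011638042352278347)) [[0.28585422 0.00289819]] [[ 0.64421103 -0.04825346]]
corktop (array([ 0.44431133, -0.33325485,  0.17296204]), np.float64(0.007491256341431431)) [[ 0.2056874 -0.5934296]] [[ 0.55523132 -0.63028305]]
keytop (array([0.44354771, 0.30888676, 0.13790107]), np.float64(0.0039923953864786045)) [[0.27074534 0.27125721]] [[0.52873758 0.2498432 ]]
green (array([ 0.41817604, -0.02854274,  0.16652592]), np.float64(0.0011050421670982529)) [[ 0.19326301 -0.17166732]] [[ 0.5186827 -0.2241689]]
turq (array([0.6407299 , 0.08166901, 0.16294992]), np.float64(0.002591161378894647)) [[ 0.48527647 -0.02792499]] [[ 0.81089018 -0.06927215]]
glass (array([0.68254053, 0.25258887, 0.12674012]), np.float64(0.0035532138530032856)) [[0.57754132 0.20682088]] [[0.81583669 0.18595023]]
```

View pics/c1.png

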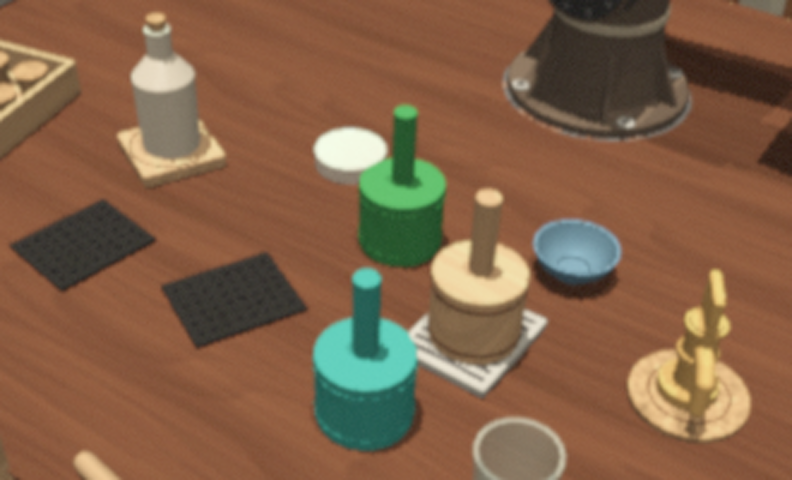

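View pics/c2.png

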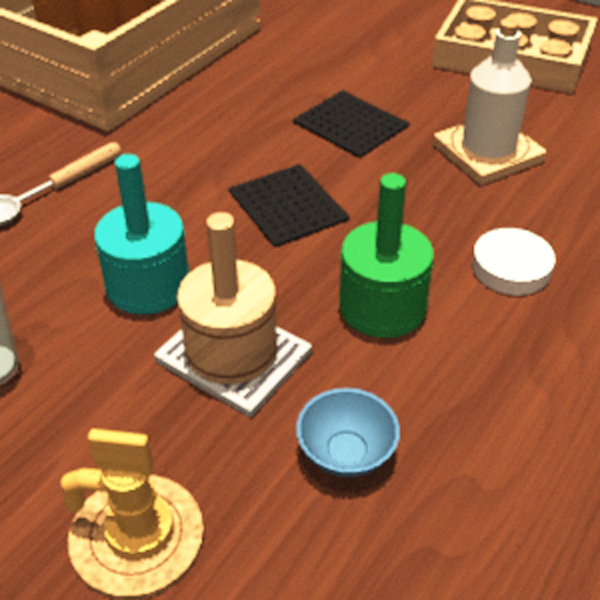

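Distances from the base are 0.60 m for the rubber mat at (267,194) and 0.69 m for the one at (205,171), so I take the first. The crop confirms the tan mallet on the grille and the other two as the green and turquoise look-alikes. Next I measure precise points in both views.

```bash
python3 - <<'E'
from h import *
d=pickle.load(open("s0.pkl","rb")); S,D=d["scene"],d["side"]
C1=lambda p:(170+p[0]/2.4,70+p[1]/2.4); C2=lambda p:(180+p[0]/2,65+p[1]/2)
for n,a,b in (("bottle corktop",(156,18),(507,32)),("mallet top",(489,198),(221,220)),
 ("block L",(117,138),(482,180)),("blk near",(152,178),(546,150)),("blk R",(224,158),(507,118)),
 ("cork mid",(689,391),(136,532)),("grille near",(481,386),(309,351)),("grille l/near",(411,342),(250,405)),("grille r",(547,322),(233,0))):
    a,b=C1(a),C2(b); x,e=tri(S,a,D,b); print(n,x.round(4),round(e,4),"plane12",plane(S,a,.012).round(4),plane(D,b,.012).round(4))
P={}
for s,nm,roi in((S,"scene",(225,165,310,225)),(D,"side",(285,140,365,195))):
    x0,y0,x1,y1=roi; g=cv2.cvtColor(s["image"],cv2.COLOR_BGR2HSV)[y0:y1,x0:x1,2]
    m=(g<70).astype(np.uint8); m=cv2.morphologyEx(m,cv2.MORPH_CLOSE,np.ones((5,5)))
    c=max(cv2.findContours(m,0,1)[0],key=cv2.contourArea)[:,0]+[x0,y0]
    rc=cv2.minAreaRect(plane(s,c,.006).astype(np.float32)); P[nm]=rc; print("rubber",nm,rc)
for s,nm,roi,cen in((S,"scene",(425,205,490,258),.008),(D,"side",(205,290,290,365),.008)):
    x0,y0,x1,y1=roi; hsv=cv2.cvtColor(s["image"],cv2.COLOR_BGR2HSV)[y0:y1,x0:x1]
    m=((hsv[...,0]>14)&(hsv[...,0]<32)&(hsv[...,2]>110)).astype(np.uint8)
    c=max(cv2.findContours(m,0,1)[0],key=cv2.contourArea)[:,0]+[x0,y0]
    print("cork",nm,cv2.minEnclosingCircle(plane(s,c,.008).astype(np.float32)))
E
```

```text
bottle corktop [ 0.4439 -0.3337  0.1747] 0.0069 plane12 [[ 0.219  -0.5788]] [[ 0.5486 -0.615 ]]
mallet top [0.5033 0.1146 0.1756] 0.0004 plane12 [[0.3051 0.0153]] [[ 0.6334 -0.0338]]
block L [ 0.4562 -0.3935 -0.034 ] 0.0429 plane12 [[ 0.467  -0.4054]] [[ 0.4208 -0.2657]]
blk near [ 0.4089 -0.4303 -0.0635] 0.0245 plane12 [[ 0.5014 -0.3149]] [[ 0.3822 -0.3647]]
blk R [ 0.4253 -0.2872  0.0486] 0.0353 plane12 [[ 0.4225 -0.2752]] [[ 0.452  -0.4038]]
cork mid [0.4484 0.3145 0.0086] 0.001 plane12 [[0.4515 0.3142]] [[0.4467 0.3168]]
grille near [ 0.4712  0.0801 -0.0562] 0.0458 plane12 [[0.5591 0.1557]] [[0.4398 0.075 ]]
grille l/near [ 0.4959  0.0693 -0.069 ] 0.0357 plane12 [[0.549  0.0716]] [[0.4477 0.1603]]
grille r [0.5711 0.1427 0.2619] 0.1288 plane12 [[0.4468 0.1643]] [[ 0.9553 -0.4762]]
rubber scene ((0.5969275236129761, -0.11250349879264832), (0.09805858880281448, 0.11516165733337402), 63.92299270629883)
rubber side ((0.5925389528274536, -0.10721559822559357), (0.09857986867427826, 0.12030934542417526), 63.12527084350586)
cork scene ((0.42275556921958923, 0.3147002160549164), 0.08482077717781067)
cork side ((0.46732085943222046, 0.3075231909751892), 0.07467460632324219)
```

```bash
cat >> h.py <<'E'
from bench import r, jaws, planner, imaging, workorder, monitor
Q=lambda a:[0,np.cos(a/2),np.sin(a/2),0]
def snap(n,f):
    s=imaging.snapshot(n); s["fish"]=n=="wrist"; pickle.dump(s,open(f+".pkl","wb")); cv2.imwrite(f"pics/{f}.png",s["image"]); return s
E
python3 - <<'E'
from h import *
for p in((.444,-.335,.33),(.444,-.335,.14),(.595,-.11,.33),(.503,.114,.33),(.448,.315,.33)):
    for a in np.arange(-3,3.2,.75):
        j=planner.solve_ik(p,Q(a)); print(p,round(a,2),None if j is None else np.round(j,2))
r.movep([.444,-.335,.33],Q(np.arctan2(-.335,.444)))
s=snap("wrist","w1"); print(monitor.current_t(),monitor.current_joints(),s["world_from_camera"])
E
```

```text
(0.444, -0.335, 0.33) -3.0 [-0.29  0.11 -0.09  0.   -1.37 -1.13]
(0.444, -0.335, 0.33) -2.25 [-0.29  0.11 -0.09  0.   -1.37 -0.38]
(0.444, -0.335, 0.33) -1.5 [-0.29  0.11 -0.09  0.   -1.37  0.37]
(0.444, -0.335, 0.33) -0.75 [-0.29  0.11 -0.09  0.   -1.37  1.12]
(0.444, -0.335, 0.33) 0.0 [-0.29  0.11 -0.09  0.   -1.37  1.87]
(0.444, -0.335, 0.33) 0.75 [-0.29  0.11 -0.09  0.   -1.37  2.62]
(0.444, -0.335, 0.33) 1.5 [-0.29  0.11 -0.09  0.   -1.37 -2.92]
(0.444, -0.335, 0.33) 2.25 [-0.29  0.11 -0.09  0.   -1.37 -2.17]
(0.444, -0.335, 0.33) 3.0 [-0.29  0.11 -0.09  0.   -1.37 -1.42]
(0.444, -0.335, 0.14) -3.0 [-0.29  0.24 -0.38  0.   -0.95 -1.13]
(0.444, -0.335, 0.14) -2.25 [-0.29  0.24 -0.38  0.   -0.95 -0.38]
(0.444, -0.335, 0.14) -1.5 [-0.29  0.24 -0.38  0.   -0.95  0.37]
(0.444, -0.335, 0.14) -0.75 [-0.29  0.24 -0.38  0.   -0.95  1.12]
(0.444, -0.335, 0.14) 0.0 [-0.29  0.24 -0.38  0.   -0.95  1.87]
(0.444, -0.335, 0.14) 0.75 [-0.29  0.24 -0.38  0.   -0.95  2.62]
(0.444, -0.335, 0.14) 1.5 [-0.29  0.24 -0.38  0.   -0.95 -2.92]
(0.444, -0.335, 0.14) 2.25 [-0.29  0.24 -0.38  0.   -0.95 -2.
[... 1433 characters left out ...]
37 -0.15]
(0.448, 0.315, 0.33) 0.0 [ 0.97  0.1  -0.11  0.   -1.37  0.6 ]
(0.448, 0.315, 0.33) 0.75 [ 0.97  0.1  -0.11  0.   -1.37  1.35]
(0.448, 0.315, 0.33) 1.5 [ 0.97  0.1  -0.11  0.   -1.37  2.1 ]
(0.448, 0.315, 0.33) 2.25 [ 0.97  0.1  -0.11  0.   -1.37  2.85]
(0.448, 0.315, 0.33) 3.0 [ 0.97  0.1  -0.11  0.   -1.37 -2.68]
3.725 [-2.93395562e-01  1.13466738e-01 -8.92707594e-02 -5.47116831e-05
 -1.36823212e+00  1.21862009e+00] [[-6.02034558e-01  7.57562039e-01  2.52297737e-01  5.08521598e-01]
 [-7.98470020e-01 -5.71244819e-01 -1.90065738e-01 -3.83055606e-01]
 [ 1.37187110e-04 -3.15878321e-01  9.48799698e-01  4.73865473e-01]
 [ 0.00000000e+00  0.00000000e+00  0.00000000e+00  1.00000000e+00]]
```

View pics/w1.png

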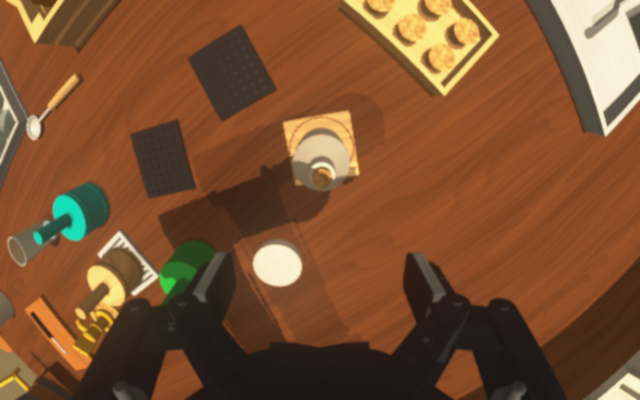

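The wrist view shows the bottle's cork at about (321,178) with neck ring at (320,172). The block's corners are at (283,122), (350,111) and (359,175), and the nearest rubber mat is at (163,159).

```bash
python3 - <<'E'
from h import *
d=pickle.load(open("s0.pkl","rb")); S=d["scene"];D=d["side"]; W=pickle.load(open("w1.pkl","rb"))
C1=lambda p:(170+p[0]/2.4,70+p[1]/2.4); C2=lambda p:(180+p[0]/2,65+p[1]/2)
print("corktop S/W",tri(S,C1((156,18)),W,(322,181)))
print("corktop D/W",tri(D,C2((507,32)),W,(322,181)))
for n,p,w,c in(("L",(117,138),(350,111),1),("near",(152,176),(283,122),1)): print("block",n,tri(S,C1(p),W,w))
for n,p,w in(("near",(482,176),(283,122)),("left",(434,136),(350,111))): pass
k=plane(W,[(283,122),(350,111),(359,175)],.018); print(k,"centre",(k[0]+k[2])/2)
k=plane(S,[C1((117,138)),C1((224,158))],.018); print("S centre",k.mean(0))
k=plane(D,[C2((434,136)),C2((546,148))],.018); print("D centre",k,k.mean(0))
k=plane(W,[(131,135),(178,120),(196,186),(149,198)],.006); print("rub",k.mean(0))
print("handle top W",plane(W,(90,307),.1756), "cork W",)
# neck in W: bottom/ring
im=cv2.resize(W["image"][95:215,250:390],None,fx=4,fy=4,interpolation=2); cv2.imwrite("pics/w1c.png",im)
E
```

```text
corktop S/W (array([ 0.44187353, -0.33659052,  0.18086432]), np.float64(0.0014892816340633785))
corktop D/W (array([ 0.44137514, -0.33234718,  0.16901882]), np.float64(0.0037675309335353183))
block L (array([ 0.46376637, -0.40730714,  0.00982115]), np.float64(0.0012876788078555559))
block near (array([ 0.50640408, -0.31509835,  0.01640341]), np.float64(0.004231236261174038))
[[ 0.50972588 -0.31796711]
 [ 0.46355129 -0.40610774]
 [ 0.37650605 -0.36037759]] centre [ 0.44311597 -0.33917235]
S centre [ 0.45085612 -0.33370183]
D centre [[ 0.50754827 -0.3074676 ]
 [ 0.38142289 -0.36010438]] [ 0.44448558 -0.33378599]
rub [ 0.59265019 -0.11579277]
handle top W [[0.49828863 0.07662872]] cork W
```

View pics/w1c.png

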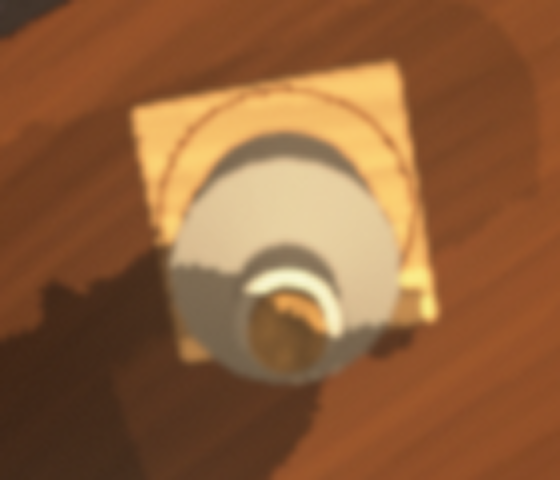

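Bottle at (0.444,-0.336) with its top at about 0.180 m, block centre at about (0.444,-0.337), rubber at about (0.594,-0.112). Now I park the bottle.

```bash
cat >> h.py <<'E'
def pick(x,y,z,a,op,sq=50,hover=.10,lift=.25):
    jaws.command_gripper(op); r.movep([x,y,z+hover],Q(a)); r.movel([x,y,z],max_speed=.12)
    jaws.command_gripper(0.0,sq); print("width",monitor.current_gripper_width(),"ff",monitor.current_finger_force())
    r.movel([x,y,lift],max_speed=.15); print("lifted",monitor.current_gripper_width(),monitor.current_force().round(2) if hasattr(monitor.current_force(),'round') else monitor.current_force())
def place(x,y,z,a,op,up,carry=.25):
    r.movep([x,y,carry],Q(a)); r.movel([x,y,z+.012],max_speed=.15)
    c=r.movel([x,y,z-.006],max_speed=.03,guard=4); print("contact",c,monitor.current_ee_pos(),"expected z",z)
    jaws.command_gripper(op); r.movel([x,y,up],max_speed=.15); print("t",monitor.current_t())
E
python3 - <<'E'
from h import *
a=np.arctan2(-.335,.444)
pick(.444,-.336,.141,a,.06)
place(.594,-.112,.129,-.3,.06,.25)
r.wait(.3)
snap("wrist","w2");snap("side","d2");snap("scene","c2s")
im=np.hstack([cv2.imread("pics/c2s.png")[60:280,160:500],cv2.imread("pics/d2.png")[60:280,200:500]]); cv2.imwrite("pics/v2.png",cv2.resize(im,None,fx=1.25,fy=1.25))
E
```

```text
width 0.026298588704915474 ff 49.475241461768746
lifted 0.026390561045310193 [-0.38 -0.46 -4.74]
contact True [ 0.59441029 -0.11224443  0.12980339] expected z 0.129
t 10.5583
```

View pics/w2.png

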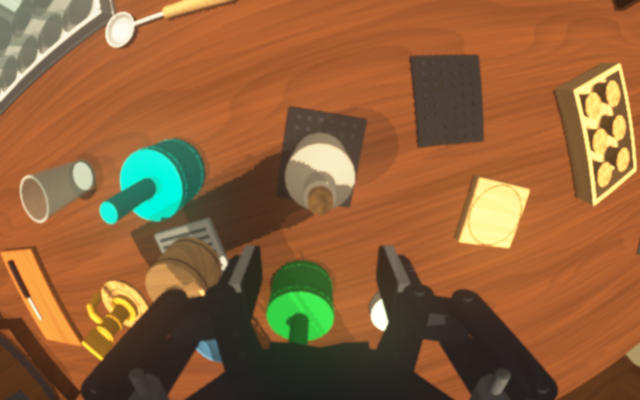

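The bottle stands on the rubber mat at (318,180), released and upright. The block is now clear at (494,214), so I measure it from three views and look at the mallet from above.

```bash
python3 - <<'E'
from h import *
for f,(x0,y0,x1,y1) in(("w2",(445,165,540,260)),("d2",(385,110,460,165)),("c2s",(210,110,275,155))):
    s=pickle.load(open(f+".pkl","rb")); h=cv2.cvtColor(s["image"],cv2.COLOR_BGR2HSV)[y0:y1,x0:x1]
    m=((h[...,0]>12)&(h[...,2]>150)).astype(np.uint8) 
    c=max(cv2.findContours(m,0,1)[0],key=cv2.contourArea)[:,0]+[x0,y0]
    print(f,cv2.minAreaRect(plane(s,c,.018).astype(np.float32)))
r.movep([.503,.114,.33],Q(.2)); jaws.command_gripper(.06); snap("wrist","w3")
E
```

```text
w2 ((0.4442109763622284, -0.33813759684562683), (0.11095394194126129, 0.10693571716547012), 62.37623596191406)
d2 ((0.44356396794319153, -0.3316684365272522), (0.10402428358793259, 0.10801279544830322), 63.110538482666016)
c2s ((0.443561851978302, -0.34129035472869873), (0.11236439645290375, 0.10556408017873764), 63.48075866699219)
```

View pics/w3.png

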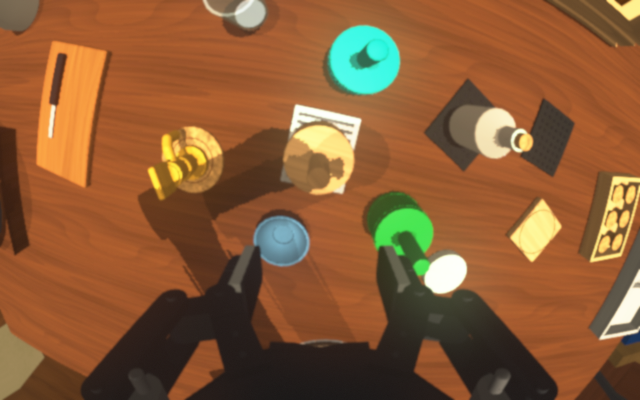

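The wrist view shows the mallet centred below, handle end at about (320,178). The green look-alike (400,225) and turquoise (365,60) are clear of the fingers. Next: mallet to block.

```bash
python3 - <<'E'
from h import *
W=pickle.load(open("w3.pkl","rb")); p=plane(W,(320,178),.177)[0]; print(p, plane(W,(318,157),.092))
x,y=(p+[.5033,.1146])/2
print(x,y); assert abs(p-[.5033,.1146]).max()<.012
pick(x,y,.123,.2,.06,sq=40,lift=.33)
r.movep([.53,-.1,.36],Q(-.2))
place(.444,-.337,.129,-.6,.06,.25,carry=.33)
r.movep([.448,.315,.33],Q(.6)); snap("wrist","w4")
E
```

```text
[0.50324417 0.1123241 ] [[0.50681257 0.11511514]]
0.5032720851489687 0.11346205150424274
width 0.02266355529286677 ff 39.00896608829498
lifted 0.02289569343037931 [-0.48  0.48 -4.24]
contact True [ 0.44414939 -0.33710604  0.12924643] expected z 0.129
t 21.075
```

View pics/w4.png

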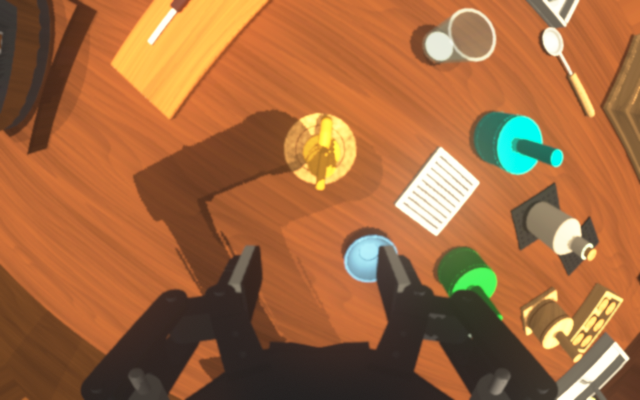

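The mallet stands on the block at (548,315), the grille is clear at (437,190), and the tap is below at (321,150). I zoom in on the tap's key.

```bash
python3 - <<'E'
from h import *
W=pickle.load(open("w4.pkl","rb")); cv2.imwrite("pics/w4c.png",cv2.resize(W["image"][100:200,270:370],None,fx=6,fy=6,interpolation=2))
S=snap("scene","c4");D=snap("side","d4")
for s,(x0,y0,x1,y1) in((W,(385,140,490,243)),(D,(245,200,345,270)),(S,(335,175,405,235))):
    h=cv2.cvtColor(s["image"],cv2.COLOR_BGR2HSV)[y0:y1,x0:x1]
    m=((h[...,1]<80)&(h[...,2]>120)).astype(np.uint8); m=cv2.morphologyEx(m,cv2.MORPH_CLOSE,np.ones((5,5)))
    c=max(cv2.findContours(m,0,1)[0],key=cv2.contourArea)[:,0]+[x0,y0]
    print("grille",cv2.minAreaRect(plane(s,c,.012).astype(np.float32)))
h=cv2.cvtColor(W["image"],cv2.COLOR_BGR2HSV)[105:200,275:365]
m=((h[...,0]>13)&(h[...,2]>130)).astype(np.uint8); c=max(cv2.findContours(m,0,1)[0],key=cv2.contourArea)[:,0]+[275,105]
print("cork",cv2.minEnclosingCircle(plane(W,c,.008).astype(np.float32)))
E
```

```text
grille ((0.5020794868469238, 0.11235745996236801), (0.10411477833986282, 0.12170524150133133), 88.99099731445312)
grille ((0.5019431710243225, 0.11708924174308777), (0.10483372211456299, 0.12316828966140747), 88.99224853515625)
grille ((0.5075331330299377, 0.10516884922981262), (0.12152811884880066, 0.13471992313861847), 89.16352844238281)
cork ((0.4442969262599945, 0.3115496337413788), 0.06137588247656822)
```

View pics/w4c.png

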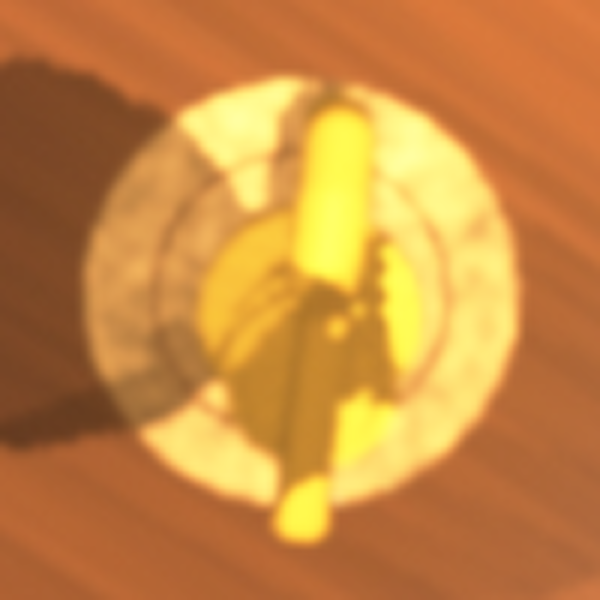

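```bash
python3 - <<'E'
from h import *
W=pickle.load(open("w4.pkl","rb"));D=pickle.load(open("d4.pkl","rb"))
w=lambda p:(270+p[0]/6,100+p[1]/6)
k=plane(W,[w((321,300)),w((303,540))],.136); print("key",k,k.mean(0),np.linalg.norm(k[0]-k[1]),"yaw",np.arctan2(*(k[0]-k[1])[::-1]))
C2=lambda p:(180+p[0]/2,65+p[1]/2)
A,B=tri(W,w((321,305)),D,C2((91,432))),tri(W,w((303,537)),D,C2((151,439))); print(A,B,np.arctan2(*(A[0]-B[0])[1::-1]),(A[0]+B[0])/2)
kd=plane(D,[C2((91,431)),C2((151,438))],.136); print("D",kd,kd.mean(0),np.arctan2(*(kd[0]-kd[1])[::-1]))
sp=plane(W,w((334,115)),.06)[0]; c=np.array([.446,.313]); print("spout",sp,np.arctan2(*(sp-c)[::-1]))
print("foot",plane(W,w((312,345)),.022))
im=np.hstack([D["image"][260:360,200:300],pickle.load(open("c4.pkl","rb"))["image"][170:270,410:510]]); cv2.imwrite("pics/k.png",cv2.resize(im,None,fx=4,fy=4,interpolation=2))
E
```

```text
key [[0.46814091 0.32238175]
 [0.42800364 0.29895374]] [0.44807227 0.31066774] 0.046474424214547776 yaw 0.5283459140945562
(array([0.46670549, 0.32066008, 0.13428267]), np.float64(0.0010626825221848532)) (array([0.42750426, 0.29856068, 0.13214449]), np.float64(2.705383534127729e-05)) 0.5133329099034599 [0.44710488 0.30961038 0.13321358]
D [[0.46590985 0.31973271]
 [0.42582673 0.29973568]] [0.44586829 0.30973419] 0.4627585074825205
spout [0.49386102 0.33500143] 0.4308863168969629
foot [[0.4418208  0.30472552]]
```

View pics/k.png

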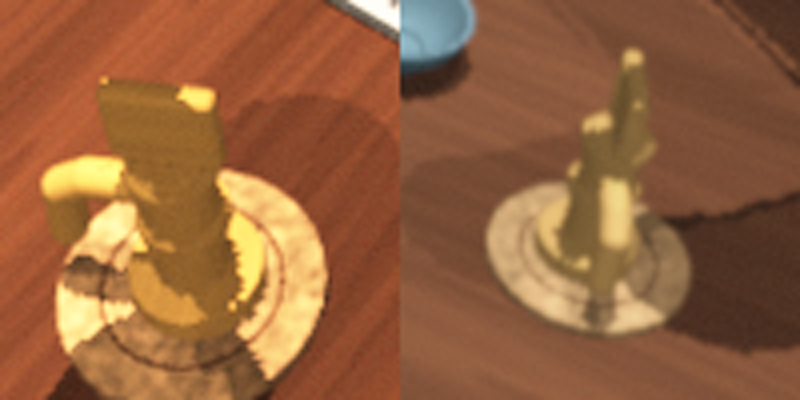

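The key's direction is consistent at about 0.50 rad, its centre is (0.447,0.310) and its top is at about 0.135 m. The grille centre is (0.503,0.113). Next: tap to grille.

```bash
python3 - <<'E'
from h import *
pick(.447,.310,.102,.5,.05,sq=60,lift=.27)
place(.503,.113,.106,.5,.05,.30,carry=.27)
W=snap("wrist","w5");S=snap("scene","c5");D=snap("side","d5")
for s,z in((S,.008),(D,.008),(W,.008)):
    T=np.linalg.inv(s["world_from_camera"])@[.446,.313,.008,1]; x,y,zz=T[0],-T[1],-T[2]
    if s["fish"]: th=np.arctan2(np.hypot(x,y),zz); k=th/np.hypot(x,y)
    else: k=1/zz
    u,v=int(s["fx"]*x*k+s["cx"]),int(s["fy"]*y*k+s["cy"]); x0,y0=u-60,v-50
    h=cv2.cvtColor(s["image"],cv2.COLOR_BGR2HSV)[y0:v+50,x0:u+60]
    m=((h[...,0]>=14)&(h[...,2]>80)).astype(np.uint8); m=cv2.morphologyEx(m,cv2.MORPH_OPEN,np.ones((3,3))); c=max(cv2.findContours(m,0,1)[0],key=cv2.contourArea)[:,0]+[x0,y0]
    q=plane(s,c,z).astype(np.float32); print((u,v),"cork",cv2.minEnclosingCircle(q),cv2.fitEllipse(q))
E
```

```text
width 0.009042893654115198 ff 59.575586915016174
lifted 0.009179942798399903 [-0.3  -0.52 -5.46]
contact True [0.50369235 0.11308125 0.10661044] expected z 0.106
t 31.4667
(457, 232) cork ((0.4507584273815155, 0.31303560733795166), 0.0583219900727272) ((0.45047298073768616, 0.3132212162017822), (0.11102030426263809, 0.11348176002502441), 101.85462951660156)
(250, 330) cork ((0.44899076223373413, 0.3155674338340759), 0.05640112981200218) ((0.4504258632659912, 0.31606924533843994), (0.10701850056648254, 0.10898646712303162), 30.95850944519043)
(183, 124) cork ((0.4482012391090393, 0.3133161962032318), 0.057086870074272156) ((0.448832243680954, 0.31353554129600525), (0.11064311861991882, 0.11170186847448349), 30.074113845825195)
```

View pics/w5.png

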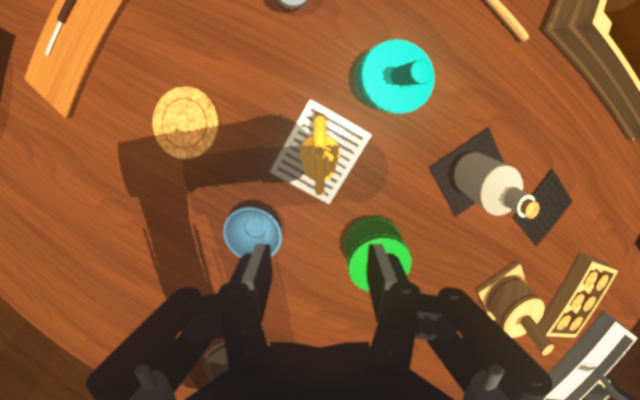

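The tap stands on the grille at (320,155), and the cork mat is clear at (185,122), measured at (0.4495,0.314). Last, the bottle to the cork mat.

```bash
python3 - <<'E'
from h import *
pick(.594,-.112,.130,-.3,.06,hover=.13,lift=.35)
place(.4495,.314,.132,.6,.06,.33,carry=.34)
r.wait(.3); snap("wrist","w6"); r.movep([.5,0.0,.36],Q(0)); snap("wrist","w7"); S=snap("scene","c6"); D=snap("side","d6")
im=np.hstack([S["image"][60:270,190:500],D["image"][65:365:,200:480][:210]]); 
cv2.imwrite("pics/f.png",np.vstack([cv2.imread("pics/w7.png")[0:300], D["image"][60:360]]))
print(monitor.current_t())
E
```

```text
width 0.02599413909502544 ff 49.570308197289705
lifted 0.026304828707837458 [-0.58  0.64 -5.11]
contact True [0.45001905 0.31405226 0.13271645] expected z 0.132
t 41.5583
43.275
```

View pics/f.png

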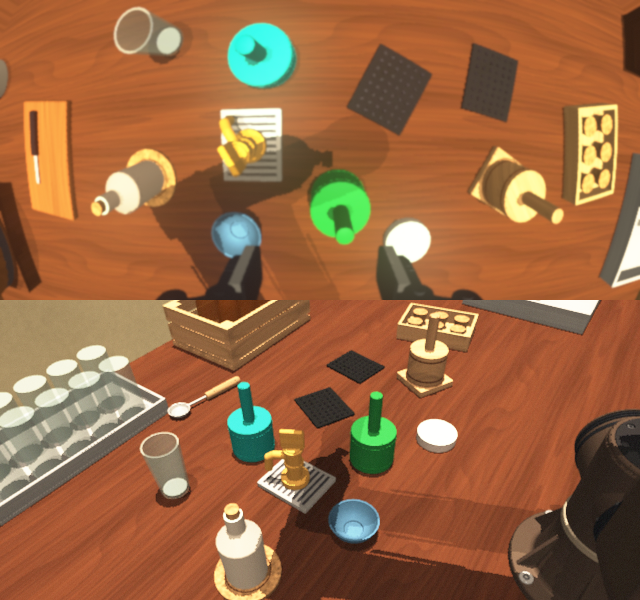

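All three stand upright on their rests: bottle (135,185), tap (242,145) and mallet (515,190) in the top view. I check centring numerically, with one last close crop of the tap.

```bash
python3 - <<'E'
from h import *
W,W5,D,S=[pickle.load(open(f+".pkl","rb")) for f in("w7","w5","d6","c6")]
print("mallet",tri(W,(557,214),D,(433,79))); print("bottle",tri(W,(97,208),D,(233,269)))
cv2.imwrite("pics/z.png",cv2.resize(np.hstack([D["image"][180:280,250:350],W5["image"][95:195,270:370]]),None,fx=4,fy=4,interpolation=2))
E
```

```text
mallet (array([ 0.44607162, -0.33752832,  0.1745966 ]), np.float64(0.0052383241399827874))
bottle (array([0.44978841, 0.31399407, 0.16828275]), np.float64(9.160301085322531e-05))
```

View pics/z.png

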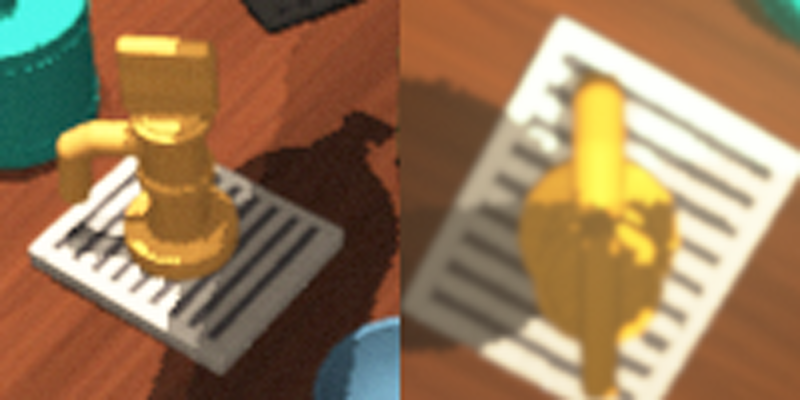

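The crop shows the tap upright with its foot in the middle of the grille. The foot centre is at about (182,226) on the left and (600,248) on the right. A last numeric check of the tap, then I hand in if it is good.

```bash
python3 - <<'E'
from h import *
W5,D=[pickle.load(open(f+".pkl","rb")) for f in("w5","d6")]
a=plane(D,(250+182/4,180+226/4),.026)[0]; b=plane(W5,(320,95+248/4),.024)[0]; print(a,b)
e=np.linalg.norm((a+b)/2-[.503,.113]); print(e)
if e<.010: print(workorder.job_done())
E
```

```text
[0.50044688 0.11900362] [0.49929118 0.10989349]
0.0034498234328182455
the job is handed in; nothing more can be done
None
```

I handed the job in at about 43 s: the mallet is on the wooden block, the tap on the steel grille and the bottle on the cork mat after parking on the nearer rubber mat, all upright and measured within about 4 mm of centre, though the hand-in returned no verdict.

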